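# Pack the adapter repair kit

### The arm

A 7-joint arm with a two-finger parallel gripper is mounted at the origin on a cart in front of the work surface, level with it; the furniture and walls round the work are solid. World frame = base frame: x ahead of the robot, y to its left, z up, the work surface at z = 0. Lengths are in m, angles in rad, forces in N, time in s.
With the tool pointing down it reaches from about 0.425 to 0.925 m from the base axis. Payload 6.8 kg.
Tool frame: the origin (TCP) lies on the front face of the gripper's body, between the roots of the fingers; the fingertips stand 73 mm ahead of it and the grasp point (between the pads) lies 54 mm ahead of it; z points along the fingers, y is the direction in which the jaws open and shut (so a half turn about z gives the same grasp; the last joint's range is limited). The gripper opens to 85 mm and grips with 20 to 120 N. Pads are 22 mm wide; open, the fingers measure 114 mm over their backs; the gripper's body (76 mm by 85 mm) begins 54 mm behind the grasp point. The pads swing forward as they close: fully open they stand 13 mm farther back than shut.
Start: joints at [-0.108, 0.477, 0.022, 1.555, -0.011, 1.109, -0.083], TCP at [0.675, 0, 0.304] pointing down, gripper open.
Joint ranges: [-2.96, 2.96], [-0.34, 2.1], [-1.41, 1.46], [0.24, 2.44], [-1.37, 4.51], [0.17, 1.92], [-2.96, 2.96]. Speed limits (rad/s): [2.39, 2.39, 3.14, 3.14, 3.14, 3.14, 3.14].

### API

Orientations are given as a rotation vector (axis times angle).
In Python, from bench import * gives the robot as it stands.
- The arm moves only by the tool jog_arm, never from a script. Its argument "plan" is a list of rows, each a list of 2 entries, a list of its own where there are three numbers: the shift along the world's x, y, z in cm, then the turn about the world's z in rad. In form: [[[tx, ty, tz], twist], ...]. A call has 1 to 12 rows; each row shifts and turns the commanded pose from where the row before left it; what a row does not reach is not made up. A row lasts 1/10 s, in which the tool goes at most 50 mm and 8.59 degrees, less where a joint would pass 70% of its speed; a pose out of reach is approached as far as the arm can. A call is refused whole if a number of a shift passes 5 or a number of a turn 0.15, either way. A call with a gripper value outside its range is refused whole. "hand" is the finger opening in cm, from 0 to 8.54, set as the call begins (left out, the last holds). The fingers move at their own pace and stop on an object; "grip_force" is the grip in N (left out, the last holds). Time passes only in rows, so rows that do not move let the fingers close. It gives the time, the measured TCP pose, the force and the opening at its end, in the units of the state.
- get_obs(): the state, without advancing time (a new reading comes with each control period).
- grab_frame(name): name is "scene" or "side" or "wrist"; returns the picture (480x640x3 uint8, red, green, blue); there is no depth.
- get_calibration(name): a dict with "intrinsics" (3x3 intrinsics, pixels), "xyz" and "orientation" of the camera in the world. Camera axes: x right, y down, z forward; pixel columns grow to the right and rows downward; lengths in m; the calibration is good to about 2 mm. A picture is of the moment at which its call begins: read the wrist's pose just before it. get_calibration takes no time and is no camera call; for the wrist camera it gives the pose at the moment of the call.
- hand_in(): hands the job in, once; it reports no verdict.
The state is a dict: "clock": time; "joints": joint angles; "qvel": joint speeds; "tau": joint torques, N m; "tcp_pos": TCP position; "orientation": TCP orientation; "contact_force": force on the tool from outside, world axes, zero at the start; "moment": the same for the moment, N m; "grip_width": finger opening in m.
Only numpy, scipy, OpenCV 4.12 (cv2) and the standard library are available. Lean on these libraries where they do the work, as an engineer would, in place of code of your own. Each camera call takes 0.05 s, during which the arm holds its last target. There are 200 camera calls.

### The job

Pack the repair kit in the black tray: lay the wall adapter in the large rectangular pocket, stand the reel of solder in the round pocket, and lay one barrel plug in each of the two small pockets, all right side up as they are now, fully down in the middle of the pocket, adapter and plugs along its length (either way round). The two black housings with two thin prongs are a different part: leave them where they lie on the bench.

Things in the scene. Friction and masses are not known exactly. Their poses are not given: they have to be found in the camera images.
- adapter: Wall adapter: plain black block, the largest black part, light rectangle on top, two metal prongs at one end. 64 mm long (own y) x 32 wide (x) x 26 high, 60-130 g. Origin: centre of the underside of the 64 mm length; lies flat, z up. Prongs point to +y; grip the block, y = -32 to +20 mm, across x.
- solder_reel: Reel of solder wire: round, with two flanges, 55 mm diameter x 47 mm high, standing on one flange, 0.2 to 0.42 kg. Origin: centre of its underside; z up along the reel's axis. Grip across the flanges, 55 mm, in any direction.
- plug_1: Barrel plug (one of two alike): black ribbed housing with a round bare metal barrel at one end. 37 mm long (own y) x 16 wide (x) x 14 high, 17-35 g. Origin: centre of the underside of the 37 mm length; lies flat, z up. Barrel points to -y; grip the housing, y = -9 to +19 mm, across x. Tips 5 to 7 mm above its underside clear the plate when it is set in.
- plug_2: Barrel plug (one of two alike): black ribbed housing with a round bare metal barrel at one end. 37 mm long (own y) x 16 wide (x) x 14 high, 17-35 g. Origin: centre of the underside of the 37 mm length; lies flat, z up. Barrel points to -y; grip the housing, y = -9 to +19 mm, across x. Tips 5 to 7 mm above its underside clear the plate when it is set in.
- pin_housing_1: Two-pin housing (one of two, alike), a look-alike that does not belong in the kit: black smooth plastic block with two thin metal prongs at one end and a small light stud on top. 34 mm long (own y) x 18 wide x 15 high. Origin: centre of its underside, z up. Housing spans y = -17 to +8 mm. Stays where it lies.
- pin_housing_2: Two-pin housing (one of two, alike), a look-alike that does not belong in the kit: black smooth plastic block with two thin metal prongs at one end and a small light stud on top. 34 mm long (own y) x 18 wide x 15 high. Origin: centre of its underside, z up. Housing spans y = -17 to +8 mm. Stays where it lies.
- adapter_insert: Tray insert with the large rectangular pocket, for the wall adapter. Grey plate 98x98x7 mm, one of four lying 2 by 2 edge to edge in a fixed black tray 208x208 mm whose rim is 16 mm above the bench. Fixed. Origin: centre of the plate's underside, 4 mm above the bench. Pocket centred, pale-floored, 4 mm deep, its floor 3 mm above the origin. Pocket 80 mm long (own y) x 48 mm wide (x).
- reel_insert: Tray insert with the round pocket, for the reel. Grey plate 98x98x7 mm, one of four lying 2 by 2 edge to edge in a fixed black tray 208x208 mm whose rim is 16 mm above the bench. Fixed. Origin: centre of the plate's underside, 4 mm above the bench. Pocket centred, pale-floored, 4 mm deep, its floor 3 mm above the origin. Pocket 71 mm diameter.
- plug_insert_1: Tray insert with a small rectangular pocket (one of two), for one barrel plug. Grey plate 98x98x7 mm, one of four lying 2 by 2 edge to edge in a fixed black tray 208x208 mm whose rim is 16 mm above the bench. Fixed. Origin: centre of the plate's underside, 4 mm above the bench. Pocket centred, pale-floored, 4 mm deep, its floor 3 mm above the origin. Pocket 54 mm long (own y) x 34 mm wide (x).
- plug_insert_2: Tray insert with a small rectangular pocket (one of two), for one barrel plug. Grey plate 98x98x7 mm, one of four lying 2 by 2 edge to edge in a fixed black tray 208x208 mm whose rim is 16 mm above the bench. Fixed. Origin: centre of the plate's underside, 4 mm above the bench. Pocket centred, pale-floored, 4 mm deep, its floor 3 mm above the origin. Pocket 54 mm long (own y) x 34 mm wide (x).
Things that resemble listed ones, but are neither listed nor needed, are in the scene too. Of the things shaped like the adapter, the black one is meant.

How it is judged:
At the end, for the whole second after the job is handed in: Adapter, reel and one plug per small pocket rest on the pocket floors (origin < 5.5 mm above insert underside), upright to 0.1 rad, within 12 mm (x) and 10 mm (y) of pocket centre (reel 12), adapter and plugs within 0.35 rad of its length; two-pin housings within 20 mm of their start; all at rest (x of adapter in the frame of adapter_insert between -0.012 and 0.012 m and y of adapter in the frame of adapter_insert between -0.01 and 0.01 m and z of adapter in the frame of adapter_insert below 0.0055 m and angle between each of adapter, solder_reel's own z axis and vertical below 0.1 rad and angle between the y axis of adapter and the y axis of adapter_insert, either way round below 0.35 rad and x of solder_reel in the frame of reel_insert between -0.012 and 0.012 m and y of solder_reel in the frame of reel_insert between -0.012 and 0.012 m and z of solder_reel in the frame of reel_insert below 0.0055 m and (((x of plug_1 in the frame of plug_insert_1 between -0.012 and 0.012 m and y of plug_1 in the frame of plug_insert_1 between -0.01 and 0.01 m and z of plug_1 in the frame of plug_insert_1 below 0.0055 m and angle between plug_1's own z axis and vertical below 0.1 rad and angle between the y axis of plug_1 and the y axis of plug_insert_1, either way round below 0.35 rad) and (x of plug_2 in the frame of plug_insert_2 between -0.012 and 0.012 m and y of plug_2 in the frame of plug_insert_2 between -0.01 and 0.01 m and z of plug_2 in the frame of plug_insert_2 below 0.0055 m and angle between plug_2's own z axis and vertical below 0.1 rad and angle between the y axis of plug_2 and the y axis of plug_insert_2, either way round below 0.35 rad)) or ((x of plug_1 in the frame of plug_insert_2 between -0.012 and 0.012 m and y of plug_1 in the frame of plug_insert_2 between -0.01 and 0.01 m and z of plug_1 in the frame of plug_insert_2 below 0.0055 m and angle between plug_1's own z axis and vertical below 0.1 rad and angle between the y axis of plug_1 and the y axis of plug_insert_2, either way round below 0.35 rad) and (x of plug_2 in the frame of plug_insert_1 between -0.012 and 0.012 m and y of plug_2 in the frame of plug_insert_1 between -0.01 and 0.01 m and z of plug_2 in the frame of plug_insert_1 below 0.0055 m and angle between plug_2's own z axis and vertical below 0.1 rad and angle between the y axis of plug_2 and the y axis of plug_insert_1, either way round below 0.35 rad))) and distance of each of pin_housing_1, pin_housing_2 from where it was at the start of the episode below 0.02 m and linear speed of each of adapter, solder_reel, plug_1, plug_2, pin_housing_1, pin_housing_2 below 0.02 m/s); the robot touches nothing.
It fails at once if a two-pin housing is moved more than 20 mm (distance of any of pin_housing_1, pin_housing_2 from where it was at the start of the episode above 0.02 m).
It also fails if it takes over 112 s, if anything falls off the work surface, if the arm or the gripper's body presses on something with over 40 N, if the wrist force passes 120 N, or if a joint passes its speed limit or range.

## Working session

There is one attempt and no reset: what is moved stays moved. The work goes in short steps, Python scripts to look and compute and a tool call to move; the robot and the scene stay as the last step left them, time stands still between calls to the robot, and variables do not carry over. Pictures are saved under pics/ and viewed, about 12 in all and at most 16, crops included, and the job is handed in when it is done.

Besides the shell and the picture viewer there is one more tool, called as name(argument=value, ...) on one line, values as JSON. jog_arm: Moves the arm, as the interface text tells. Its arguments: {"type":"object","properties":{"plan":{"type":"array","items":{"type":"array"}},"hand":{"type":"number"},"grip_force":{"type":"number"}},"required":["plan"]}

```bash
mkdir -p pics; ls
cat > h.py <<'E'
from bench import *
import numpy as np, cv2
from scipy.spatial.transform import Rotation as R
def cal(n):
    c=get_calibration(n); o=np.array(c["orientation"],float)
    M=R.from_rotvec(o).as_matrix() if o.size==3 else (o if o.shape==(3,3) else R.from_quat(o).as_matrix())
    return np.array(c["intrinsics"]),np.array(c["xyz"]),M
def ray(C,u,v):
    K,p,M=C; return p,M@np.linalg.inv(K)@np.array([u,v,1.])
def onz(C,u,v,z):
    p,d=ray(C,u,v); return (p+d*(z-p[2])/d[2])
def proj(C,X):
    K,p,M=C; q=K@M.T@(np.array(X)-p); return q[:2]/q[2]
def tri(obs):
    A=0;b=0
    for C,u,v in obs:
        p,d=ray(C,u,v); d=d/np.linalg.norm(d); P=np.eye(3)-np.outer(d,d); A=A+P; b=b+P@p
    return np.linalg.solve(A,b)
def snap(n,f):
    C=cal(n); im=grab_frame(n)[:,:,::-1].copy(); cv2.imwrite("pics/"+f,im); return C,im
E
python3 - <<'E'
from h import *
for n in("scene","side","wrist"):
    print(n,get_calibration(n)); snap(n,n+"0.png")
print(get_obs())
E
```

```text
pics
scene {'intrinsics': array([[469.82320878,   0.        , 317.27024706],
       [  0.        , 469.82320878, 238.1739658 ],
       [  0.        ,   0.        ,   1.        ]]), 'xyz': array([ 0.10515045, -0.58771855,  0.72225898]), 'orientation': array([-2.23444979,  0.62216515, -0.25904772])}
side {'intrinsics': array([[453.27752431,   0.        , 319.14757315],
       [  0.        , 453.27752431, 239.26568523],
       [  0.        ,   0.        ,   1.        ]]), 'xyz': array([0.4268885 , 0.7635053 , 0.53405858]), 'orientation': array([-0.0839941 ,  2.72288745, -1.44775878])}
wrist {'intrinsics': array([[372.43847275,   0.        , 319.20564242],
       [  0.        , 372.43847275, 238.97259549],
       [  0.        ,   0.        ,   1.        ]]), 'xyz': array([0.67450816, 0.08461203, 0.37378494]), 'orientation': array([ 2.80766431e+00,  1.14810462e-03, -2.13681598e-03])}
{'clock': 0.15, 'joints': array([-0.10811206,  0.47761228,  0.02235977,  1.5562076 , -0.01150289,
        1.10932399, -0.08311841]), 'qvel': array([-1.66050487e-03, -3.22092105e-03,  1.03205811e-03, -4.99394940e-03,
        3.98782531e-04,  9.96368815e-05,  1.25306878e-03]), 'tau': array([ 1.55385478e-03, -5.96924365e+01,  1.60940632e+00, -2.81490952e+01,
        1.26662746e-02,  6.56643446e-03,  5.58682734e-05]), 'tcp_pos': array([6.74643982e-01, 2.09736655e-06, 3.03154945e-01]), 'orientation': array([-2.22078458e+00, -2.22078164e+00,  1.69026369e-03]), 'contact_force': array([ 0.40036776,  0.09429059, -0.68775357]), 'moment': array([ 0.02074007, -0.0228154 ,  0.06983384]), 'grip_width': 0.08526980344196244}
```

View pics/scene0.png

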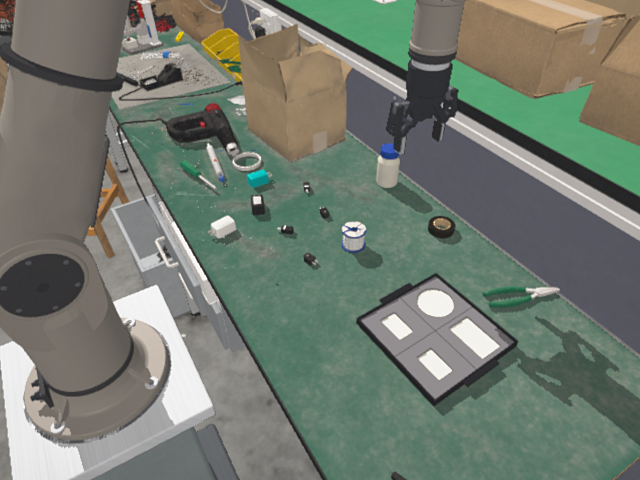

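View pics/wrist0.png

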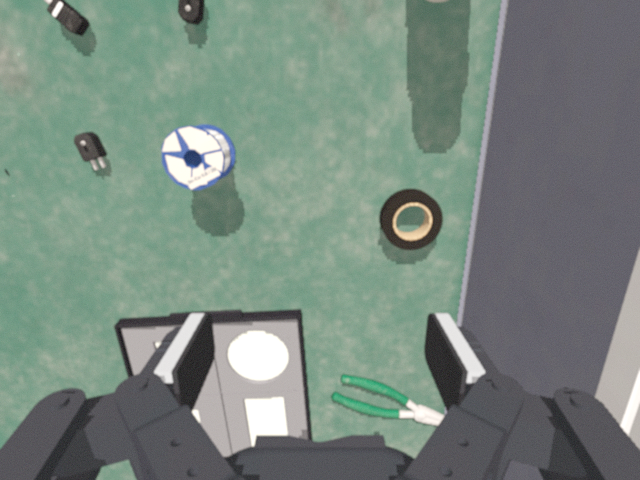

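View pics/side0.png

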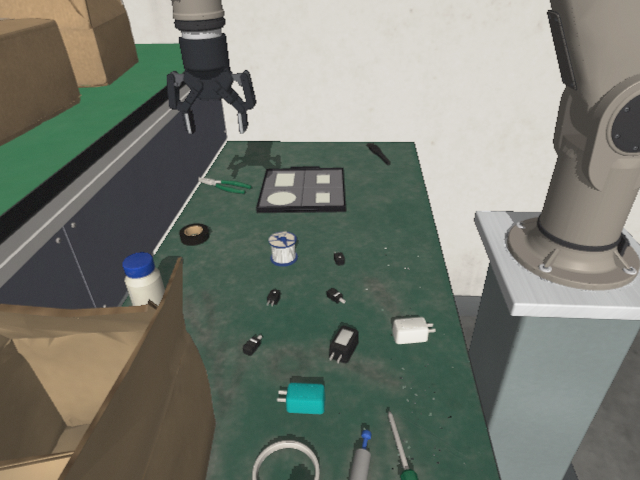

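The scene view shows the following:
- **Black adapter:** scene (258,205), side (343,343). The teal and white adapters are decoys.
- **Small black parts:** scene (308,188), (324,212), (287,230) and (310,259).
- **Reel:** (354,237).
- **Other items:** tape roll at (441,227). The tray is centred near (437,338).

Next is one close crop of the four small parts and the adapter.

Run:
```python
from h import *
s=cv2.imread("pics/scene0.png"); d=cv2.imread("pics/side0.png")
a=cv2.resize(s[172:272,240:340],None,fx=4,fy=4,interpolation=cv2.INTER_CUBIC)
b=cv2.resize(d[245:370,237:362],(400,400),interpolation=cv2.INTER_CUBIC)
cv2.imwrite("pics/crop1.png",np.hstack([a,b]))
C=cal("scene");D=cal("side")
for n,p,q in [("A",(308,188),(252,344)),("B",(324,212),(273,297)),("C",(287,230),(336,296)),("D",(310,259),(339,258)),("adap",(258,205),(343,343)),("reel",(354,229),(282,240))]:
    print(n,tri([(C,*p),(D,*q)]).round(3), onz(C,*p,.01).round(3))
for p in [(398,326),(434,303),(475,338),(434,365)]: print("pocket",p,onz(C,*p,.007).round(3))
for p in [(322,197),(281,198),(285,180),(322,179)]: print("pocket side",p,onz(D,*p,.007).round(3))
```

```text
A [0.582 0.277 0.005] [0.579 0.272 0.01 ]
B [0.565 0.169 0.008] [0.563 0.167 0.01 ]
C [0.456 0.159 0.006] [0.456 0.155 0.01 ]
D [0.454 0.048 0.007] [0.453 0.045 0.01 ]
adap [0.439 0.274 0.011] [0.439 0.275 0.01 ]
reel [0.565 0.044 0.045] [0.589 0.077 0.01 ]
pocket (398, 326) [ 0.506 -0.193  0.007]
pocket (434, 303) [ 0.6   -0.186  0.007]
pocket (475, 338) [ 0.609 -0.288  0.007]
pocket (434, 365) [ 0.507 -0.293  0.007]
pocket side (322, 197) [ 0.505 -0.199  0.007]
pocket side (281, 198) [ 0.604 -0.191  0.007]
pocket side (285, 180) [ 0.607 -0.288  0.007]
pocket side (322, 179) [ 0.512 -0.296  0.007]
```

View pics/crop1.png

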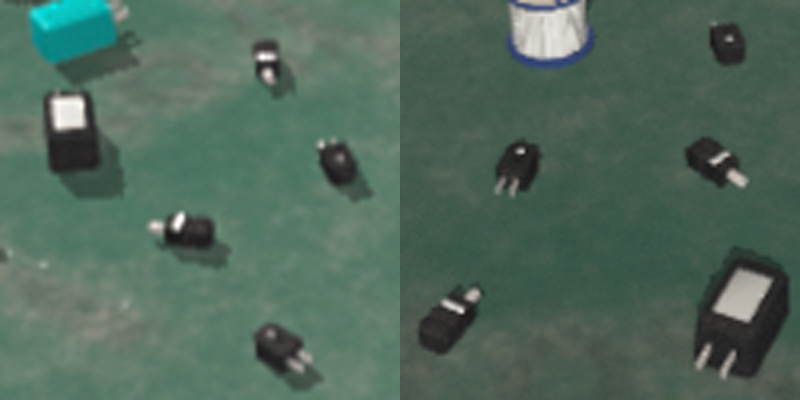

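The crop settles it: A (308,188) and C (287,230) have a single round barrel and are the plugs. B and D have two prongs and a stud, so they stay. Next I move over the plug and adapter area for a close look.

jog_arm(plan=[[[-3, 3.5, 0], 0], [[-3, 3.5, 0], 0], [[-3, 3.5, 0], 0], [[-3, 3.5, 0], 0], [[-3, 3.5, 0], 0], [[-2.5, 3.5, 0], 0], [[0, 0, 0], 0], [[0, 0, 0], 0]])

```text
clock: 0.95
tcp_pos: [0.4994, 0.2109, 0.3039]
orientation: [2.218, 2.224, -0.0]
contact_force: [0.9, -0.3, 0.4]
grip_width: 0.0852
```

Run:
```python
from h import *
C,im=snap("wrist","w1.png"); print(get_obs()["tcp_pos"])
np.savez("w1.npz",*C)
S=cal("scene"); print("box corner",onz(S,310,158,0),onz(S,258,118,0),onz(S,347,128,0),"white",onz(S,225,228,.01))
```

```text
[0.50023161 0.20955277 0.30384858]
box corner [0.66202546 0.40529424 0.        ] [0.6388838  0.69800436 0.        ] [0.84483235 0.49229675 0.        ] white [0.33606733 0.23718712 0.01      ]
```

View pics/w1.png

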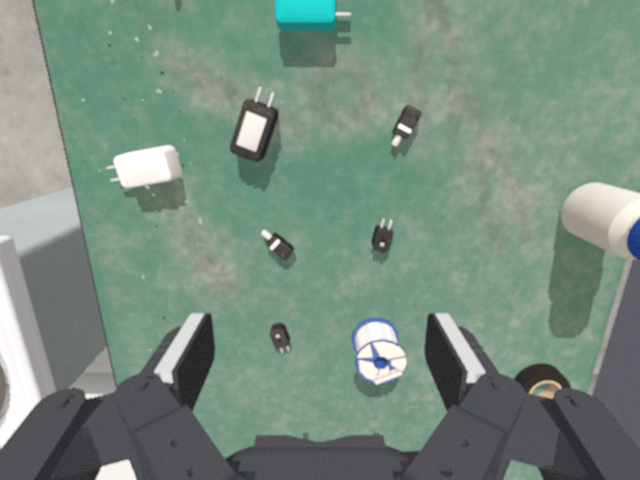

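Everything is in view. I'll crop the adapter (255,125), plug A (405,125), plug C (278,245) and the reel (380,352) for finer points.

Run:
```python
import cv2,numpy as np
im=cv2.imread("pics/w1.png")
c=lambda u,v,n:cv2.resize(im[v:v+n,u:u+n],(400,300 if 0 else 400),interpolation=cv2.INTER_CUBIC)
o=np.hstack([c(215,80,100)[:, :],c(365,80,100)]);p=np.hstack([c(240,205,80),c(330,305,100)])
o=np.vstack([o,p]); cv2.imwrite("pics/crop2.png",cv2.resize(o,(600,600),interpolation=cv2.INTER_AREA))
```

```text
(no output)
```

View pics/crop2.png

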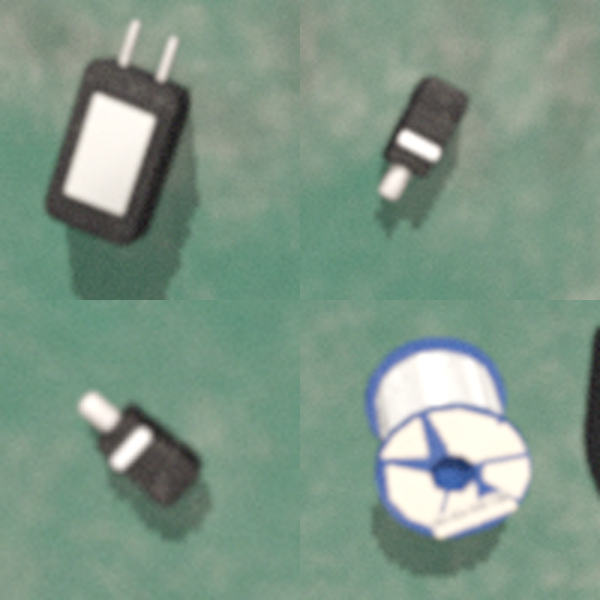

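```bash
cat > m.py <<'E'
from h import *
z=np.load("w1.npz"); C=[z[k] for k in z.files]
A=lambda x,y:(215+x/3,80+y/3); P=lambda x,y:(365+x/3,80+y/3); Q=lambda x,y:(240+x/3.75,205+y/3.75)
def ax(n,a,b,za,zb):
    a=onz(C,*a,za);b=onz(C,*b,zb);d=(b-a)[:2];print(n,a.round(4),b.round(4),"len",np.linalg.norm(d).round(4),"dir",np.arctan2(d[1],d[0]).round(3))
ax("adapter label bottom->top(prongs)",A(94.5,204),A(126,102),.026,.026); print(onz(C,*A(109,154),.026))
ax("plugA end->tip",P(147,88),P(91,190),.013,.007); ax(" band",P(119,145),P(147,88),.014,.013)
ax("plugC end->tip",Q(180,180),Q(85,100),.013,.007); ax(" band",Q(131,149),Q(180,180),.014,.013)
print("reel",onz(C,381.3,361.7,.047))
S=cal("scene");D=cal("side")
print("label z",tri([(C,*A(109,154)),(S,257,201),(D,343,338)]),"reel top",tri([(C,381.3,361.7),(S,354,229),(D,282,239)]))
print("bandA",tri([(C,*P(119,145)),(S,240+267/4,172+62/4),(D,237+460/3.2-400/3.2,245+300/3.2)]),"bandC",tri([(C,*Q(131,149)),(S,240+177/4,172+222/4),(D,237+319/3.2,245+157/3.2)]))
E
python3 m.py
```

```text
adapter label bottom->top(prongs) [0.4326 0.2623 0.026 ] [0.4438 0.2918 0.026 ] len 0.0315 dir 1.21
[0.43788934 0.27694769 0.026     ]
plugA end->tip [0.5859 0.2962 0.013 ] [0.5721 0.2653 0.007 ] len 0.0338 dir -1.991
 band [0.5784 0.2795 0.014 ] [0.5859 0.2962 0.013 ] len 0.0183 dir 1.15
plugC end->tip [0.4669 0.1545 0.013 ] [0.4407 0.1758 0.007 ] len 0.0338 dir 2.459
 band [0.4538 0.1639 0.014 ] [0.4669 0.1545 0.013 ] len 0.0162 dir -0.625
reel [0.56505844 0.0454572  0.047     ]
label z [0.43822899 0.27588481 0.02342302] reel top [0.5650499  0.04385926 0.04582741]
bandA [0.57697474 0.27601667 0.01224883] bandC [0.45350986 0.16317337 0.01334132]
```

Heights agree between the views. I'll take the adapter first: TCP to (0.438, 0.276), turned -0.36 rad.

jog_arm(plan=[[[-2, 2, -3], -0.12], [[-2, 2, -3], -0.12], [[-2.2, 2.6, -3], -0.12], [[0, 0, -3], 0], [[0, 0, -3], 0], [[0, 0, -3], 0], [[0, 0, -2], 0], [[0, 0, -1.3], 0], [[0, 0, -1.0], 0], [[0, 0, 0], 0]], hand=8.5)

```text
clock: 2.0
tcp_pos: [0.4382, 0.2752, 0.0801]
orientation: [2.584, 1.786, -0.002]
contact_force: [-0.3, 0.2, -0.1]
grip_width: 0.085
```

jog_arm(plan=[[[0, 0, 0], 0], [[0, 0, 0], 0], [[0, 0, 0], 0], [[0, 0, 0], 0], [[0, 0, 0], 0], [[0, 0, 0], 0], [[0, 0, 0], 0], [[0, 0, 0], 0]], hand=2, grip_force=60)

```text
clock: 2.8
tcp_pos: [0.4384, 0.2764, 0.0819]
orientation: [-2.583, -1.788, -0.002]
contact_force: [-1.0, -0.1, 5.8]
grip_width: 0.0302
```

jog_arm(plan=[[[0, 0, 1], 0], [[0, 0, 3], 0], [[0, 0, 4], 0], [[0, 0, 4], 0], [[1, -3, 4], 0.06], [[1, -4, 4], 0.06], [[1.5, -4, 0], 0.06], [[1.5, -4, 0], 0.06], [[1.5, -4, 0], 0.06], [[1.5, -4, 0], 0.06], [[1.5, -4, 0], 0], [[1.5, -4, 0], 0]])

```text
clock: 4.0
tcp_pos: [0.5465, -0.0299, 0.2757]
orientation: [2.221, 2.221, 0.001]
contact_force: [0.7, -0.3, -1.3]
grip_width: 0.0305
```

jog_arm(plan=[[[1, -4, 0], 0], [[0, -4, 0], 0], [[0, -4, 0], 0], [[0, -4, 0], 0], [[0, 0, 0], 0], [[0, 0, 0], 0], [[0, 0, 0], 0]])

```text
clock: 4.7
tcp_pos: [0.5565, -0.1868, 0.2752]
orientation: [-2.219, -2.223, -0.001]
contact_force: [0.2, -0.7, -0.4]
grip_width: 0.0306
```

Run:
```python
from h import *
C,im=snap("wrist","w2.png"); o=get_obs(); print(o["tcp_pos"],o["grip_width"],o["contact_force"])
np.savez("w2.npz",*C)
```

```text
[ 0.55666932 -0.18648112  0.27511137] 0.030458186818899755 [ 0.43269587 -0.0243877  -0.09467369]
```

View pics/w2.png

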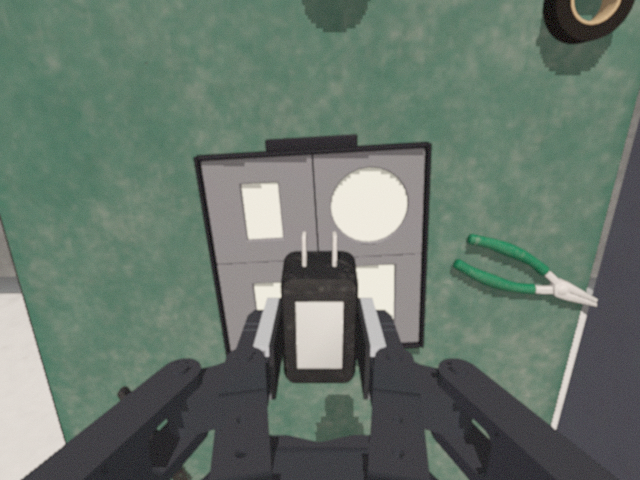

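The adapter is held straight. Reel pocket is at (369,205), a plug pocket at (262,211), and the plate seams cross at about (318,258).

Run:
```python
from h import *
z=np.load("w2.npz"); C=[z[k] for k in z.files]
for n,u,v,h in [("reel",369,205,.008),("plug1",262,211,.008),("cross",318,259,.011),("seamL",217,263.5,.011),("seamR",422,254,.011),("seamT",313,153,.011),("adap R",422,301,.011),("labelc",320,335,.220),("labTop",320,302,.22),("labBot",318.5,367,.22),("prL",305,265,.207),("prR",334,264,.207)]: print(n,onz(C,u,v,h).round(4))
```

```text
reel [ 0.6028 -0.1855  0.008 ]
plug1 [ 0.5029 -0.1915  0.008 ]
cross [ 0.5554 -0.2386  0.011 ]
seamL [ 0.457  -0.2435  0.011 ]
seamR [ 0.6557 -0.2332  0.011 ]
seamT [ 0.5508 -0.1379  0.011 ]
adap R [ 0.6604 -0.2841  0.011 ]
labelc [ 0.5567 -0.1858  0.22  ]
labTop [ 0.5567 -0.1712  0.22  ]
labBot [ 0.5561 -0.2009  0.22  ]
prL [ 0.5506 -0.1615  0.207 ]
prR [ 0.5623 -0.161   0.207 ]
```

jog_arm(plan=[[[1.25, -2.6, 0], 0.05], [[1.25, -2.6, 0], 0], [[1.25, -2.6, -2], 0], [[1.25, -2.7, -3], 0], [[0, 0, -3], 0], [[0, 0, -3], 0], [[0, 0, -2.5], 0], [[0, 0, -1.5], 0], [[0, 0, 0], 0], [[0, 0, 0], 0], [[0, 0, 0], 0]])

```text
clock: 5.85
tcp_pos: [0.6076, -0.2934, 0.1268]
orientation: [2.163, 2.275, 0.002]
contact_force: [1.4, 0.4, -1.9]
grip_width: 0.0305
```

jog_arm(plan=[[[0, 0.1, -1.5], 0], [[0, 0, -1], 0], [[0, 0, -0.7], 0], [[0, 0, -0.4], 0], [[0, 0, -0.2], 0], [[0, 0, 0], 0], [[0, 0, 0], 0]])

```text
clock: 6.55
tcp_pos: [0.6058, -0.2919, 0.0889]
orientation: [-2.164, -2.274, 0.0]
contact_force: [-9.4, 5.4, 20.3]
grip_width: 0.0303
```

jog_arm(plan=[[[0, 0, 0.1], 0], [[0, 0, 0], 0], [[0, 0, 0], 0], [[0, 0, 0], 0], [[0, 0, 1], 0], [[0, 0, 2], 0], [[0, 0, 4], 0], [[0, 3, 4], 0], [[0, 4, 4], 0], [[0, 4, 2], 0], [[0, 0, 0], 0], [[0, 0, 0], 0]], hand=5)

```text
clock: 7.75
tcp_pos: [0.6071, -0.1856, 0.2546]
orientation: [2.161, 2.278, 0.002]
contact_force: [-0.6, -0.9, 0.4]
grip_width: 0.0503
```

Run:
```python
from h import *
C,im=snap("wrist","w3.png"); o=get_obs(); print(o["tcp_pos"],o["grip_width"],o["contact_force"])
np.savez("w3.npz",*C)
```

```text
[ 0.60632734 -0.18719996  0.2536734 ] 0.04995102991867176 [-0.17124347 -1.43568969 -0.28009156]
```

View pics/w3.png

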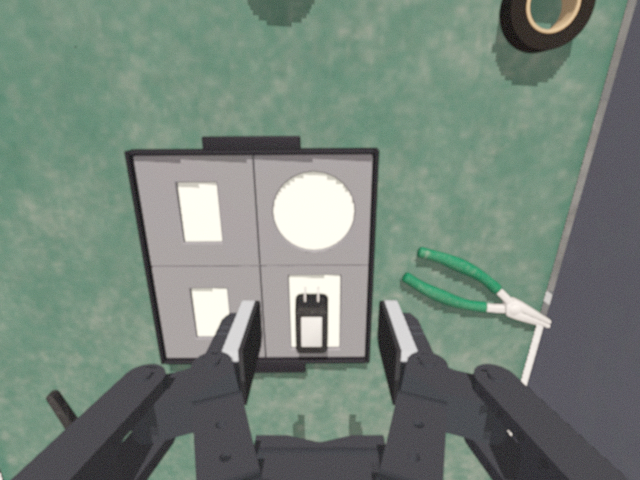

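Run:
```python
import cv2
im=cv2.imread("pics/w3.png")[265:365,265:365]
cv2.imwrite("pics/crop3.png",cv2.resize(im,(500,500),interpolation=cv2.INTER_CUBIC))
```

```text
(no output)
```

View pics/crop3.png

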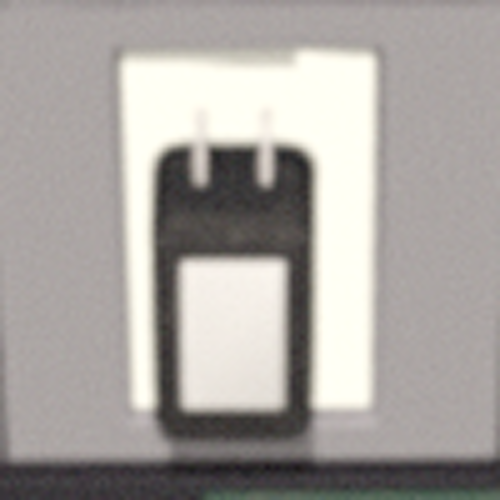

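Run:
```python
from h import *
z=np.load("w3.npz"); C=[z[k] for k in z.files]
f=lambda x,y,h:onz(C,265+x/5,265+y/5,h)
c=np.array([.5554,-.2392]);ux=np.array([.9987,.052]);uy=np.array([-.052,.9987])
a=c+.049*ux-.049*uy
def loc(n,p): d=p[:2]-a; print(n,p.round(4),"local mm",(d@ux*1e3).round(1),(d@uy*1e3).round(1))
for n,x,y,h in [("front bot",233,148,.007),("front top",233,240,.033),("rear top",235,437,.033),("label c",233,334,.033),("tips",235,112,.017),
 ("pk TL",119,58,.011),("pk TR",378,52,.011),("pk BL fl",133,410,.007),("pk BR fl",374,410,.007)]: loc(n,f(x,y,h))
```

```text
front bot [ 0.6045 -0.2679  0.007 ] local mm -1.5 17.8
front top [ 0.6052 -0.2726  0.033 ] local mm -1.1 13.0
rear top [ 0.6075 -0.3142  0.033 ] local mm -0.9 -28.6
label c [ 0.6061 -0.292   0.033 ] local mm -1.2 -6.4
tips [ 0.6044 -0.2553  0.017 ] local mm -0.9 30.4
pk TL [ 0.5825 -0.2483  0.011 ] local mm -22.4 38.5
pk TR [ 0.6303 -0.2446  0.011 ] local mm 25.5 39.7
pk BL fl [ 0.5871 -0.3278  0.007 ] local mm -21.9 -41.1
pk BR fl [ 0.6356 -0.3252  0.007 ] local mm 26.6 -41.1
```

Adapter is about 3 mm off pocket centre and seated, well within limits. Next the reel.

jog_arm(plan=[[[-0.7, 3.8, 0], 0], [[-0.7, 3.8, 0], 0], [[-0.7, 3.8, 0], 0], [[-0.7, 3.8, 0], 0], [[-0.7, 3.9, -2], 0], [[-0.7, 4.0, -2], 0], [[0, 0, -3], 0], [[0, 0, -3], 0], [[0, 0, 0], 0], [[0, 0, 0], 0]], hand=8.5)

```text
clock: 8.8
tcp_pos: [0.5645, 0.0425, 0.1529]
orientation: [-2.168, -2.273, 0.003]
contact_force: [0.4, 0.5, -0.3]
grip_width: 0.0853
```

jog_arm(plan=[[[0.05, 0.2, -2], 0], [[0, 0, -2], 0], [[0, 0, -1.5], 0], [[0, 0, -1.3], 0], [[0, 0, 0], 0], [[0, 0, 0], 0]])

```text
clock: 9.4
tcp_pos: [0.5654, 0.0459, 0.0857]
orientation: [2.165, 2.276, 0.0]
contact_force: [-0.2, 0.0, 0.6]
grip_width: 0.0846
```

jog_arm(plan=[[[0, 0, 0], 0], [[0, 0, 0], 0], [[0, 0, 0], 0], [[0, 0, 0], 0], [[0, 0, 0], 0], [[0, 0, 0], 0], [[0, 0, 0], 0]], hand=4.5, grip_force=60)

```text
clock: 10.1
tcp_pos: [0.5653, 0.0462, 0.0864]
orientation: [2.165, 2.276, 0.001]
contact_force: [-1.8, -1.3, 6.8]
grip_width: 0.053
```

jog_arm(plan=[[[0, 0, 1], 0], [[0, 0, 2], 0], [[0, 0, 3], 0], [[0.6, -3, 2.5], 0], [[0.6, -4, 0], 0], [[0.6, -4, 0], 0], [[0.6, -4, 0], 0], [[0.7, -4, 0], 0], [[0.7, -4, 0], 0], [[0, 0, 0], 0], [[0, 0, 0], 0], [[0, 0, 0], 0]])

```text
clock: 11.3
tcp_pos: [0.6028, -0.1824, 0.1703]
orientation: [-2.163, -2.277, -0.001]
contact_force: [-0.1, 1.4, -2.9]
grip_width: 0.0528
```

jog_arm(plan=[[[0.1, -0.5, -2], 0], [[0, 0, -2], 0], [[0, 0, -1.5], 0], [[0, 0, -1], 0], [[0, 0, -0.5], 0], [[0, 0, -0.3], 0], [[0, 0, -0.3], 0], [[0, 0, 0], 0], [[0, 0, 0], 0], [[0, 0, 0], 0]])

```text
clock: 12.3
tcp_pos: [0.6043, -0.189, 0.0948]
orientation: [2.165, 2.276, 0.001]
contact_force: [0.2, -0.1, -3.0]
grip_width: 0.0529
```

Not touching yet, so I go a little lower.

jog_arm(plan=[[[0, 0, -0.15], 0], [[0, 0, -0.1], 0], [[0, 0, 0], 0], [[0, 0, 0], 0]])

```text
clock: 12.7
tcp_pos: [0.6044, -0.189, 0.0935]
orientation: [2.165, 2.276, 0.001]
contact_force: [-4.4, 1.0, 10.1]
grip_width: 0.0526
```

jog_arm(plan=[[[0, 0, 0], 0], [[0, 0, 0], 0], [[0, 0, 0], 0], [[0, 0, 0], 0], [[0, 0, 1], 0], [[0, 0, 2], 0], [[0, 0, 4], 0], [[-2, 3, 4], 0], [[-2, 4, 0], 0], [[-2, 4, 0], 0], [[-2, 4, 0], 0], [[-2, 4, 0], 0]], hand=7.5)

```text
clock: 13.9
tcp_pos: [0.5047, 0.0003, 0.1999]
orientation: [2.165, 2.275, 0.002]
contact_force: [0.6, 0.4, 0.7]
grip_width: 0.0748
```

jog_arm(plan=[[[-0.9, 3.2, 0], 0.14], [[-0.9, 3.2, 0], 0.14], [[-0.9, 3.2, 0], 0.14], [[-0.9, 3.2, 0], 0.14], [[-0.9, 3.2, -3], 0.14], [[0, 0, -3], 0.14], [[0, 0, 0], 0.02], [[0, 0, 0], 0], [[0, 0, 0], 0]], hand=5)

```text
clock: 14.8
tcp_pos: [0.4616, 0.1583, 0.1404]
orientation: [1.025, 2.968, 0.002]
contact_force: [-0.4, -0.1, -0.7]
grip_width: 0.0502
```

Run:
```python
from h import *
C,im=snap("wrist","w4.png"); o=get_obs(); print(o["tcp_pos"],o["orientation"],o["grip_width"])
np.savez("w4.npz",*C)
```

```text
[0.46166139 0.15842944 0.14047605] [1.02451138e+00 2.96744596e+00 2.06674328e-03] 0.050156659207199875
```

View pics/w4.png

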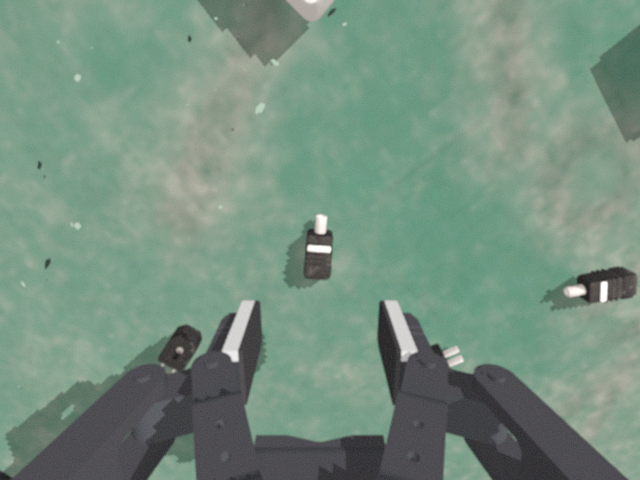

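Run:
```python
from h import *
z=np.load("w4.npz"); C=[z[k] for k in z.files]
t=onz(C,321,216,.007);b=onz(C,319,249,.014);e=onz(C,317,277,.010)
print(t,b,e,np.linalg.norm(t-e)); d=(e-t)[:2];print(np.arctan2(d[1],d[0])); print("housing c",t[:2]+d/np.linalg.norm(d)*.0235)
d2=(e-b)[:2];print(np.arctan2(d2[1],d2[0]))
# plug A seen at right
t=onz(C,567,292,.007);b=onz(C,603,291,.014);e=onz(C,635,284,.013);d=(e-t)[:2];print("A",t,b,e,np.arctan2(d[1],d[0]),t[:2]+d/np.linalg.norm(d)*.0235)
```

```text
[0.44061633 0.17626501 0.007     ] [0.45358865 0.16463896 0.014     ] [0.46801261 0.15182662 0.01      ] 0.03683464952086821
-0.7283961787918337
housing c [0.45815304 0.16062168]
-0.7262956733406646
A [0.57136814 0.26489896 0.007     ] [0.5778275  0.28004327 0.014     ] [0.58608586 0.29715753 0.013     ] 1.1427637649599702 [0.58112256 0.28627889]
```

jog_arm(plan=[[[-0.35, 0.2, -1.5], -0.06], [[0, 0, -1.5], 0], [[0, 0, -1.5], 0], [[0, 0, -1], 0], [[0, 0, -0.6], 0], [[0, 0, 0], 0], [[0, 0, 0], 0]])

```text
clock: 15.55
tcp_pos: [0.4573, 0.161, 0.0784]
orientation: [1.108, 2.939, 0.001]
contact_force: [-0.1, 0.8, 0.5]
grip_width: 0.05
```

jog_arm(plan=[[[0, 0, 0], 0], [[0, 0, 0], 0], [[0, 0, 0], 0], [[0, 0, 0], 0], [[0, 0, 0], 0], [[0, 0, 0], 0]], hand=0.8, grip_force=30)

```text
clock: 16.15
tcp_pos: [0.4572, 0.161, 0.0784]
orientation: [1.108, 2.939, 0.001]
contact_force: [-0.4, -0.8, 5.7]
grip_width: 0.0142
```

jog_arm(plan=[[[0, 0, 1], 0], [[0, 0, 2], 0], [[0, 0, 3], 0], [[0.5, -3.5, 2], -0.1], [[0.6, -4, 0], -0.1], [[0.6, -4, 0], -0.1], [[0.6, -4, 0], -0.1], [[0.6, -4, 0], -0.1], [[0.6, -4, 0], -0.1], [[0.6, -4, 0], -0.1], [[0.6, -4, 0], -0.1], [[0.1, -3.5, 0], 0]])

```text
clock: 17.35
tcp_pos: [0.5054, -0.1911, 0.1587]
orientation: [2.168, 2.272, 0.001]
contact_force: [0.1, 1.2, -0.5]
grip_width: 0.0139
```

jog_arm(plan=[[[0, 0, 0], 0], [[0, 0, 0], 0], [[0, 0, 0], 0]])

```text
clock: 17.65
tcp_pos: [0.505, -0.1877, 0.1581]
orientation: [-2.163, -2.277, -0.001]
contact_force: [0.7, 0.3, -0.6]
grip_width: 0.0139
```

jog_arm(plan=[[[0, -1.0, -1.5], 0], [[0, 0, -1.5], 0], [[0, 0, -1.5], 0], [[0, 0, -1.2], 0], [[0, 0, -0.8], 0], [[0, 0, -0.4], 0], [[0, 0, -0.3], 0], [[0, 0, 0], 0], [[0, 0, 0], 0]])

```text
clock: 18.55
tcp_pos: [0.5053, -0.1991, 0.0863]
orientation: [2.165, 2.276, 0.001]
contact_force: [-1.1, 0.6, -0.6]
grip_width: 0.0139
```

jog_arm(plan=[[[0, 0.1, -0.1], 0], [[0, 0, -0.05], 0], [[0, 0, 0], 0], [[0, 0, 0], 0]])

```text
clock: 18.95
tcp_pos: [0.5053, -0.1983, 0.0855]
orientation: [2.165, 2.275, 0.001]
contact_force: [-2.3, -0.2, 7.7]
grip_width: 0.0139
```

jog_arm(plan=[[[0, 0, 0], 0], [[0, 0, 0], 0], [[0, 0, 0], 0], [[0, 0, 1], 0], [[0, 0, 2], 0], [[0, 0, 4], 0], [[0, 0, 4], 0], [[0.7, 4, 0], -0.08], [[0.7, 4, 0], -0.08], [[0.7, 4, 0], -0.08], [[0.7, 4, 0], -0.08], [[0.7, 4, 0], -0.08]], hand=2.8)

```text
clock: 20.15
tcp_pos: [0.5401, 0.0036, 0.1953]
orientation: [2.577, 1.796, 0.001]
contact_force: [0.6, -0.6, 0.5]
grip_width: 0.0283
```

jog_arm(plan=[[[0.7, 4, 0], -0.07], [[0.7, 4, 0], 0], [[0.7, 4, 0], 0], [[0.7, 4, 0], 0], [[0.7, 4, 0], 0], [[0.5, 4, 0], 0], [[0, 4, -2], 0], [[0, 0, -2], 0], [[0, 0, -2], 0], [[0, 0, 0], 0], [[0, 0, 0], 0]], hand=5)

```text
clock: 21.25
tcp_pos: [0.5801, 0.2817, 0.135]
orientation: [2.636, 1.709, -0.0]
contact_force: [-0.2, -0.3, -0.1]
grip_width: 0.0499
```

Run:
```python
from h import *
C,im=snap("wrist","w5.png"); o=get_obs(); print(o["tcp_pos"],o["orientation"],o["grip_width"])
np.savez("w5.npz",*C)
```

```text
[0.58057878 0.28180551 0.13567045] [2.63612132e+00 1.70847200e+00 2.01024588e-03] 0.0499942184338414
```

View pics/w5.png

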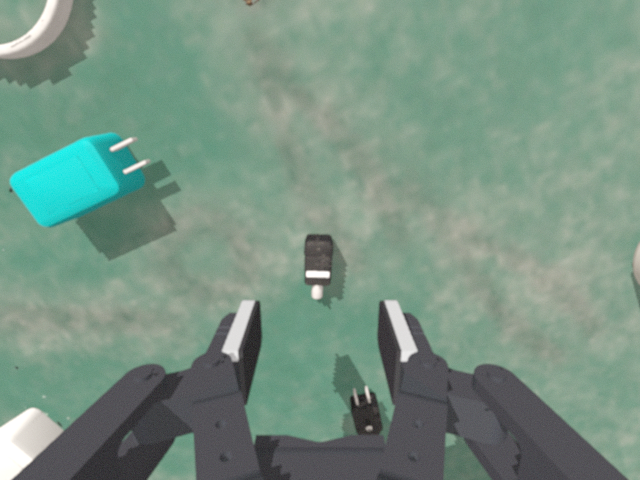

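Run:
```python
from h import *
z=np.load("w5.npz"); C=[z[k] for k in z.files]
t=onz(C,317,298,.007);b=onz(C,318,274,.014);e=onz(C,319.5,236,.012)
d=(e-t)[:2]; print(t,b,e,np.linalg.norm(d),np.arctan2(d[1],d[0]),"c",t[:2]+d/np.linalg.norm(d)*.0235)
```

```text
[0.56983706 0.26239506 0.007     ] [0.5781218  0.27938273 0.014     ] [0.58782548 0.29905456 0.012     ] 0.040835068017784464 1.114625020443971 c [0.58018914 0.28349208]
```

jog_arm(plan=[[[0, 0.35, -1.5], -0.01], [[0, 0, -1.5], 0], [[0, 0, -1.3], 0], [[0, 0, -0.9], 0], [[0, 0, -0.5], 0], [[0, 0, 0], 0], [[0, 0, 0], 0]])

```text
clock: 22.0
tcp_pos: [0.5802, 0.2855, 0.0775]
orientation: [2.644, 1.696, 0.0]
contact_force: [0.0, -0.3, -0.2]
grip_width: 0.0502
```

jog_arm(plan=[[[0, 0, 0], 0], [[0, 0, 0], 0], [[0, 0, 0], 0], [[0, 0, 0], 0], [[0, 0, 0], 0], [[0, 0, 0], 0]], hand=0.8, grip_force=30)

```text
clock: 22.6
tcp_pos: [0.5803, 0.2857, 0.0781]
orientation: [2.644, 1.696, 0.002]
contact_force: [-0.6, -0.0, 5.3]
grip_width: 0.014
```

jog_arm(plan=[[[0, 0, 1], 0], [[0, 0, 2], 0], [[0, 0, 3.5], 0], [[0, -3, 3.5], 0], [[-0.7, -4, 0], 0.08], [[-0.7, -4, 0], 0.08], [[-0.7, -4, 0], 0.08], [[-0.7, -4, 0], 0.08], [[-0.7, -4, 0], 0.08], [[-0.7, -4, 0], 0.08], [[-0.7, -4, 0], 0], [[-0.7, -4, 0], 0]])

```text
clock: 23.8
tcp_pos: [0.5233, -0.0662, 0.1779]
orientation: [2.165, 2.276, 0.0]
contact_force: [0.6, 0.2, 0.1]
grip_width: 0.0141
```

jog_arm(plan=[[[-0.7, -4, 0], 0], [[-0.7, -4, 0], 0], [[0, -4, 0], 0], [[0, -4, 0], 0], [[0, -3, 0], 0], [[0, -3, 0], 0], [[0, 0, 0], 0], [[0, 0, 0], 0], [[0, 0, 0], 0]])

```text
clock: 24.7
tcp_pos: [0.5101, -0.2832, 0.1775]
orientation: [-2.163, -2.277, -0.001]
contact_force: [-0.4, -0.8, 0.5]
grip_width: 0.0139
```

jog_arm(plan=[[[0, -0.35, -2], 0], [[0, 0, -2], 0], [[0, 0, -2], 0], [[0, 0, -1.5], 0], [[0, 0, -0.9], 0], [[0, 0, -0.4], 0], [[0, 0, -0.3], 0], [[0, 0, 0], 0], [[0, 0, 0], 0]])

```text
clock: 25.6
tcp_pos: [0.5103, -0.2882, 0.087]
orientation: [2.165, 2.275, 0.001]
contact_force: [-0.4, 0.2, -0.9]
grip_width: 0.0138
```

jog_arm(plan=[[[0, 0.1, -0.15], 0], [[0, 0, -0.1], 0], [[0, 0, 0], 0], [[0, 0, 0], 0]])

```text
clock: 26.0
tcp_pos: [0.5103, -0.2871, 0.085]
orientation: [2.165, 2.276, 0.001]
contact_force: [-2.9, 1.0, 7.9]
grip_width: 0.0136
```

Contact made. I release, rise and step back for a look at the whole tray.

jog_arm(plan=[[[0, 0, 0], 0], [[0, 0, 0], 0], [[0, 0, 0], 0], [[0, 0, 1], 0], [[0, 0, 2], 0], [[0, 0, 4], 0], [[0, 0, 4], 0], [[1, 3, 4], 0], [[1, 4, 0], 0], [[1, 4, 0], 0], [[0, 0, 0], 0], [[0, 0, 0], 0]], hand=2.8)

```text
clock: 27.2
tcp_pos: [0.54, -0.1764, 0.2337]
orientation: [2.162, 2.279, 0.001]
contact_force: [-0.2, -0.8, 0.1]
grip_width: 0.0283
```

jog_arm(plan=[[[0, 1, 2], 0], [[0, 0, 0], 0], [[0, 0, 0], 0]], hand=8.5)

```text
clock: 27.5
tcp_pos: [0.5395, -0.169, 0.2534]
orientation: [2.166, 2.274, -0.0]
contact_force: [-0.3, -1.6, -0.4]
grip_width: 0.0707
```

Run:
```python
from h import *
C,im=snap("wrist","w6.png"); print(get_obs()["tcp_pos"]); np.savez("w6.npz",*C)
_,s=snap("scene","s6.png"); _,d=snap("side","d6.png")
w=cv2.resize(im[130:380,170:490],(640,500),interpolation=cv2.INTER_CUBIC); cv2.imwrite("pics/c6.png",w)
a=cv2.resize(s[265:405,350:525],(500,400),interpolation=cv2.INTER_CUBIC); b=cv2.resize(d[140:220,250:355],(300,229),interpolation=cv2.INTER_CUBIC)
b2=cv2.resize(d[230:365,230:360],(178,171)); 
o=np.zeros((400,800,3),np.uint8);o[:,:500]=a;o[:229,500:]=b;o[229:,500:678]=b2;cv2.imwrite("pics/c7.png",o)
```

```text
[ 0.53924879 -0.16893201  0.25288633]
```

View pics/c6.png

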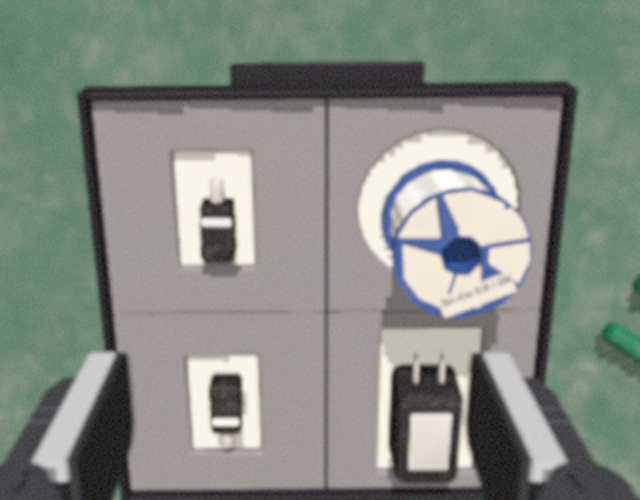

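View pics/c7.png

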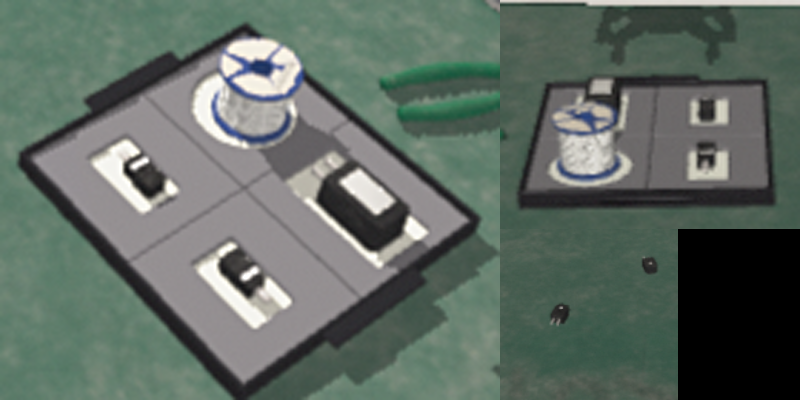

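Run:
```python
from h import *
z=np.load("w6.npz"); C=[z[k] for k in z.files]
f=lambda x,y,h:onz(C,170+x/2,130+y/2,h)[:2]
ux=np.array([.9987,.052]);uy=np.array([-.052,.9987])
def rel(n,a,b): d=a-b; print(n,"mm",(d@ux*1e3).round(1),(d@uy*1e3).round(1))
rp=f(440,201,.011); rel("reel-pocket (top)",f(462,254,.054),rp); 
p1=np.mean([f(172,153,.011),f(252,151,.011),f(183,266,.011),f(256,264,.011)],0)
p2=np.mean([f(188,357,.011),f(258,355,.011),f(193,450,.011),f(262,448,.011)],0)
print(rp,p1,p2)
rel("plug1 mid",(f(217,180,.014)+f(219,262,.021))/2,p1)
rel("plug2 mid",(f(226,376,.019)+f(229,447,.014))/2,p2)
S=cal("scene");D=cal("side");g=lambda x,y:(350+x*.35,265+y*.35)
print("reel top tri",tri([(C,401,257),(S,*g(262,66)),(D,250+585*.35-175,140+118*.35)]))
print("heights plug band", tri([(C,170+217/2,130+222/2),(S,*g(137,161))]),tri([(C,170+227/2,130+423/2),(S,*g(249,275))]),"label",tri([(C,170+430/2,130+441/2),(S,*g(368,192))]))
```

```text
reel-pocket (top) mm 1.3 -7.9
[ 0.60282405 -0.18219621] [ 0.5040085  -0.19119593] [ 0.50985418 -0.29053195]
plug1 mid mm 1.5 -3.0
plug2 mid mm 1.5 -1.3
reel top tri [ 0.6046561  -0.19098709  0.05235961]
heights plug band [ 0.50504647 -0.19287939  0.02085085] [ 0.51070245 -0.29513973  0.01926414] label [ 0.6066875  -0.29261111  0.03130975]
```

```bash
python3 -c "
from bench import *
o=get_obs();print(o['clock'],o['contact_force']);hand_in()"
```

```text
27.65 [-0.14506331  0.55337483 -0.07943121]
the job is handed in; nothing more can be done
```

The repair kit is packed and the job was handed in at 27.65 s. The adapter is in the large pocket, the reel in the round pocket, and one barrel plug in each small pocket. Neither two-pin housing was gripped or touched; both show in the last side view, but I judged their positions by eye only.

Offsets from pocket centre, measured from the wrist camera:

| Part | Offset in x (mm) | Offset in y (mm) | Limit in x / y (mm) |
|---|---|---|---|
| Adapter | about 3 | about 0 | 12 / 10 |
| Plug in first small pocket | about 1.5 | about 3 | 12 / 10 |
| Plug in second small pocket | about 1.5 | about 1.3 | 12 / 10 |
| Reel | about 1 to 2 | 4 to 8 | 12 / 12 |

- **Depth:** Heights measured from two or more views agree within about 2 mm with every part fully down on its pocket floor. Each part also showed an upward contact force before release.
- **Reel offset:** My two estimates disagreed. The last picture gave 8 mm, but the reel partly hid its pocket there. The positions of the other plates gave 4 to 5 mm. Both are within the limit.
- **Gripper readings:** The opening on each part read about 2 mm under its nominal width, which I took as a sensor offset.

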